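# Set up the coin station: tray home, red-lidded pot to the front

### The arm

A 7-joint arm with a two-finger parallel gripper is mounted at the origin on the work surface. World frame = base frame: x ahead of the robot, y to its left, z up, the work surface at z = 0. Lengths are in m, angles in rad, forces in N, time in s.
With the tool pointing down it reaches from about 0.4 to 0.925 m from the base axis. Payload 4.1 kg.
Tool frame: the origin (TCP) lies at the very end of the fingers, on their centre line; the grasp point (between the pads) lies 19 mm behind it (arm.grip_point_offset is the distance from the TCP to the grasp point, in m); z points along the fingers, y is the line along which they close (so a half turn about z gives the same grasp; the last joint's range is limited). The gripper opens to 85 mm and grips with 20 to 120 N. Pads are 22 mm wide; open, the fingers measure 114 mm over their backs; the gripper's body (76 mm by 85 mm) begins 54 mm behind the grasp point. The pads swing forward as they close: fully open they stand 13 mm farther back than shut.
Start: joints at [-0.099, 0.398, 0.045, 1.537, -0.019, 1.207, -0.051], TCP at [0.65, 0, 0.231] pointing down, gripper open.
Joint ranges: [-2.82, 2.82], [-0.49, 2.23], [-1.37, 1.46], [0, 2.46], [-1.36, 4.5], [0.23, 2], [-2.94, 2.94]. Speed limits (rad/s): [2.57, 2.57, 3.14, 3.14, 3.14, 3.14, 3.14].

### API

Orientations are given as a unit quaternion [x, y, z, w].
In Python, from workcell import arm gives the robot as it stands. The module is installed in compiled form; this text tells all that it offers.
- The arm moves only by the tool drive_tool, never from a script. Its argument "deltas" is text: rows parted by semicolons, each of 5 numbers parted by spaces: the opening, from -1 (shut) to 1 (fully open), then the shift along the tool's x, y, z in m, then the turn about the tool's z in rad. A call has 1 to 12 rows; each row shifts and turns the commanded pose from where the row before left it, along the tool's axes as they then stand; what a row does not reach is not made up. A row lasts 1/12 s, in which the tool goes at most 41.7 mm and 7.16 degrees, less where a joint would pass 70% of its speed; a pose out of reach is approached as far as the arm can. A call is refused whole if a number of a shift passes 0.0417 or a number of a turn 0.125, either way. A call with a gripper value outside its range is refused whole. The fingers move at their own pace and stop on an object; the grip force is fixed at half the most. Time passes only in rows, so rows that do not move let the fingers close. It gives the time, the measured TCP pose, the force, the opening and the grip force at its end, in the units of the state.
- arm.sense(): the state, without advancing time (a new reading comes with each control period).
- arm.capture(name): name is "scene" or "side" or "wrist"; returns the picture (480x640x3 uint8, blue, green, red); there is no depth.
- arm.get_calibration(name): a dict with "fov_y" (degrees; the focal length in pixels is half the picture's height over the tangent of half this angle, whatever the lens; pixels are square), "cx", "cy" (the principal point, pixels), "R" (3x3) and "t" (3): a world point X has camera coordinates R X + t. Camera axes: x right, y down, z forward; pixel columns grow to the right and rows downward; lengths in m; the calibration is good to about 2 mm. A picture is of the moment at which its call begins: read the wrist's pose just before it. get_calibration takes no time and is no camera call; for the wrist camera it gives the pose at the moment of the call.
- arm.sign_off(): hands the job in; it is judged then, once.
Trained networks look in the newest picture that a camera, given by its name, has taken for a name from the list of things; names that differ only in an ending like _2 or _b are one class to them, and where a whole thing is asked for, a point or a joint stands for the part that bears it (a point fixed in the world has none). Each returns a list of dicts, best first, with "confidence" (0 to 1); they miss things now and then, are a little off and sometimes report something else, mostly with a low value. They report only what shows in the picture. A call takes as long as a camera call. They do not tell look-alikes from the thing itself.
- arm.search_frame(camera, thing): "rect" ([left, top, right, bottom] in pixels, round what is visible of it).
- arm.trace(camera, thing): "pixels" (480x640 bool, what is visible of it) and "rect" ([left, top, right, bottom] in pixels, round what is visible of it).
- arm.mark_of(camera, thing): "xy" ([column, row] in pixels: a listed point, or the origin of a listed thing).
The state is a dict: "time_s": time; "joint_positions": joint angles; "dq": joint speeds; "effort": joint torques, N m; "eef_pos": TCP position; "ee_rot": TCP orientation; "contact_force": force on the tool from outside, world axes, zero at the start; "wrist_torque": the same for the moment, N m; "finger_gap": finger opening in m; "gripper_force": force on a finger pad.
Only numpy, scipy, OpenCV 4.12 (cv2) and the standard library are available. Lean on these libraries where they do the work, as an engineer would, in place of code of your own. Each camera call takes 0.05 s, during which the arm holds its last target. There are 200 camera calls.

### The job

Set up the teller's coin station: first push the blue coin tray square and flush into the corner of the aluminium fence, against both rails. Then turn the coin carousel until the red-lidded pot stands at its front, in line with the yellow arrow and on the arrow's side, facing the tray, and finish while still holding the carousel or its pot firmly with the gripper so that it stays still. Do not let go at the end, and leave the other things on the counter where they are.

Things in the scene. Friction and masses are not known exactly. Their poses are not given: they have to be found in the camera images.
- station: fixed grey base plate 260 (x) x 560 (y) x 6 mm, carrying the carousel (axis at x 0, y +165 mm) and the fence corner; may stand turned. Origin at counter height, 20 mm in -y from the plate's middle; x points away from the robot, y to its left, z up. The yellow arrow, flat on the plate at x 0, y about +10 to +40 mm, points in -y, from the carousel towards the tray's side: the carousel's front
- tray: loose blue plastic coin tray, open on top, outside 120 (x) x 150 (y) x 45 mm tall, walls 5 mm, two inner dividers running along x; 0.28 to 0.56 kg; slides on the plate. Origin at the centre of its underside, axes along its sides. At the start its origin is 20 to 55 mm from home in -x and 20 to 50 mm in +y (station axes), turned up to 0.2 rad
- fence_corner (a point): inner corner of the aluminium fence, on the plate's top (6 mm above the counter), station x +110, y -225 mm, axes as the station's. Two rails 12 mm thick, 35 mm tall: the back rail's face looks to -x and runs from here 173 mm in +y; the side rail's face looks to +y and runs from here 149 mm in -x
- tray_home (a point): fixed point on the plate's top, station x +50, y -150 mm, axes as the station's: the tray's origin lies here when it is flush against both rails, with its axes along the station's
- turntable: white carousel disc, 236 mm across, 12 mm thick, with five pots fixed on it, evenly spaced, centres 85 mm from the axis; lids from red counter-clockwise (seen from above): red, black, blue, grey, green. Origin on the axis, 24 mm above the counter; the red pot lies in its -y direction. Turns without end either way about z, about 0.06 N m drag, stays where left. A steel stub, 20 mm across, stands 30 mm up at the centre
- red_pot (a point): centre of the top of the red lid, 111 mm above the counter; moves with the carousel. Each pot is a rigid upright cylinder, 48 mm across, 75 mm tall from the disc's top, clear below and the uppermost 23 mm a coloured lid that does not turn; it can be pinched from above
- front (a point): fixed point at station x 0, y +80 mm, 111 mm above the counter: the red lid's top centre lies here when the pot stands at the front, in line with the arrow
- stamp: loose wooden hand stamp, standing, 36 mm foot, 63 mm tall, on the base plate behind the gap between carousel and tray; origin at its underside
- moistener: loose round green finger-moistener pot, 56 mm across, 26 mm tall, on the base plate on the robot's side of the gap between carousel and tray; origin at its underside
- calculator: loose black desk calculator, 140 x 95 x 20 mm, to the far left; origin at its underside
- stapler: loose red and black stapler, 120 mm long, 46 mm tall, beyond the station; origin at its underside
- mug: loose white mug, 80 mm across, 90 mm tall, to the left; origin at its underside
- ink_pad: loose ink pad, 75 x 110 x 18 mm, to the far right; origin at its underside
- coin_tube: loose brass-coloured coin roll standing on end, 40 mm across, 60 mm tall, to the right; origin at its underside
There are look-alikes about, which are no part of the job. There is more than one size of the tray; the job needs the largest.

How it is judged:
On the way, in this order (a step that is already met when the one before it is completed fails the run):
1. the tray is square and flush against both rails (x of tray in the frame of tray_home between -0.003 and 0.003 m and y of tray in the frame of tray_home between -0.003 and 0.003 m and z of tray in the frame of tray_home between -0.004 and 0.004 m and angle between the x axis of tray and the x axis of station, either way round below 0.025 rad and linear speed of tray below 0.01 m/s), for 0.2 s.
2. the red-lidded pot stands at the front and the gripper holds the carousel still (horizontal distance between red_pot and front below 0.009 m and angular speed of turntable below 0.05 rad/s and contact force between the fingers and turntable above 1 N), for 0.3 s.
At the end, for the whole second after the job is handed in: The tray lies flat, within 3 mm of flush against each rail, and square within 0.025 rad; the red pot is within 9 mm of its place at the arrow, the carousel is still, and the fingers hold it with more than 1 N (all of step 1 and all of step 2); the arm keeps its last pose, push and grip.
It fails at once if another thing on the counter was moved by more than 20 mm (distance of any of stamp, moistener, calculator, stapler, mug, ink_pad, coin_tube from where it was at the start of the episode above 0.02 m).
It also fails if it takes over 72 s, if anything falls off the work surface, if the arm or the gripper's body presses on something with over 40 N, if the wrist force passes 120 N, or if a joint passes its speed limit or range.

## Working session

There is one attempt and no reset: what is moved stays moved. The work goes in short steps, Python scripts to look and compute and a tool call to move; the robot and the scene stay as the last step left them, time stands still between calls to the robot, and variables do not carry over. Pictures are saved under pics/ and viewed, at most 10 in all, crops included, and the job is handed in when it is done.

Besides the shell and the picture viewer there is one more tool, called after "Call:" by a JSON object that holds its "name" and its "arguments", one argument or row to a line. drive_tool: Moves the arm, as the interface text tells. Its arguments: {"type":"object","properties":{"deltas":{"type":"string"}},"required":["deltas"]}

```bash
mkdir -p pics; cat > h.py <<'E'
import numpy as np, cv2
from workcell import arm
def ray(cal,u,v):
    f=240/np.tan(np.radians(cal['fov_y'])/2)
    R=np.array(cal['R']);t=np.array(cal['t'])
    return -R.T@t, R.T@np.array([(u-cal['cx'])/f,(v-cal['cy'])/f,1])
def px2w(cal,u,v,z):
    o,d=ray(cal,u,v); return o+d*(z-o[2])/d[2]
def w2px(cal,X):
    f=240/np.tan(np.radians(cal['fov_y'])/2)
    c=np.array(cal['R'])@np.array(X)+np.array(cal['t']); return c[0]/c[2]*f+cal['cx'],c[1]/c[2]*f+cal['cy']
E
python3 - <<'E'
from h import *
for n in ['scene','side']:
    im=arm.capture(n); cv2.imwrite(f'pics/{n}0.png',im); c=arm.get_calibration(n)
    print(n,{k:np.round(v,3).tolist() for k,v in c.items()})
    for th,z in [('tray',0.006),('station',0),('turntable',.024),('red_pot',.111),('fence_corner',.006),('tray_home',.006),('front',.111),('stamp',.006),('moistener',.006)]:
        for r in arm.mark_of(n,th)[:3]:
            print(th,round(r['confidence'],2),np.round(r['xy'],1),np.round(px2w(c,*r['xy'],z),3))
print(arm.sense())
E
```

```text
scene {'fov_y': 52.671, 'cx': 324.012, 'cy': 243.806, 'R': [[0.006, 1.0, -0.01], [0.629, -0.012, -0.777], [-0.777, -0.001, -0.629]], 't': [-0.03, -0.294, 1.55]}
tray 0.88 [277.1 278.7] [ 0.597 -0.079  0.006]
tray 0.69 [271.6 220.9] [ 0.378 -0.108  0.006]
tray 0.65 [198.4 226.1] [ 0.397 -0.293  0.006]
station 0.79 [327.1 270.3] [0.564 0.033 0.   ]
turntable 0.88 [397.2 254.8] [0.54  0.195 0.024]
red_pot 0.71 [389.8 205.2] [0.466 0.18  0.111]
red_pot 0.53 [361.2 229.3] [0.556 0.108 0.111]
fence_corner 0.78 [226.3 314.7] [ 0.703 -0.176  0.006]
fence_corner 0.65 [121.  295.2] [ 0.643 -0.412  0.006]
tray_home 0.74 [260.8 290.9] [ 0.635 -0.111  0.006]
front 0.83 [365.3 228.9] [0.555 0.117 0.111]
stamp 0.55 [341.2 298. ] [0.659 0.062 0.006]
moistener 0.64 [328.  242.2] [0.469 0.037 0.006]
moistener 0.62 [343.4 348.5] [0.794 0.062 0.006]
side {'fov_y': 56.459, 'cx': 319.297, 'cy': 239.558, 'R': [[-0.926, -0.378, 0.006], [-0.301, 0.726, -0.618], [0.229, -0.574, -0.786]], 't': [0.524, 0.226, 1.134]}
tray 0.9 [405.  253.4] [ 0.347 -0.108  0.006]
tray 0.81 [407.9 205.6] [ 0.388 -0.29   0.006]
tr
[... 516 characters left out ...]
rray([-0.09901867,  0.39838604,  0.0451047 ,  1.53661048, -0.01871656,
        1.20687756, -0.05069749]), 'dq': array([-0.00216289,  0.00063372,  0.00024455,  0.00158741, -0.00115636,
        0.0003985 ,  0.00068249]), 'effort': array([-6.99682478e-04, -4.75024045e+01,  1.36234492e+00, -2.54523951e+01,
        1.13344993e-02,  8.53545462e-04, -3.80559754e-06]), 'eef_pos': array([6.50035919e-01, 4.50748388e-05, 2.31351155e-01]), 'ee_rot': array([7.07076976e-01, 7.07136582e-01, 5.18448944e-05, 4.74290325e-05]), 'contact_force': array([-0.30513827,  0.21691258, -0.68734839]), 'wrist_torque': array([-0.01628472, -0.00460539,  0.02650837]), 'gripper_force': 0.0, 'finger_gap': 0.08530511906313701}
```

View pics/scene0.png

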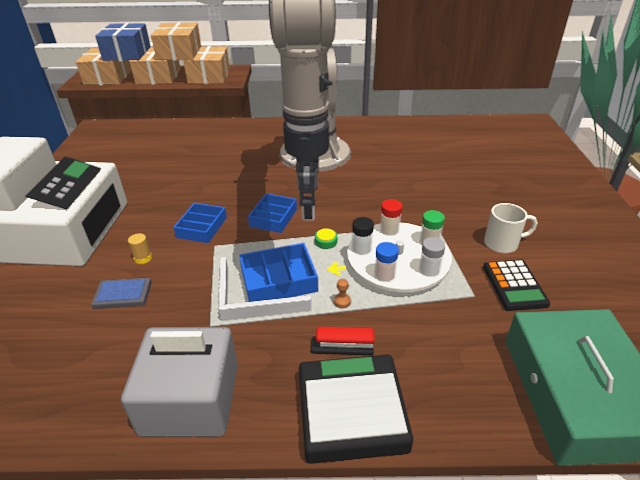

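View pics/side0.png

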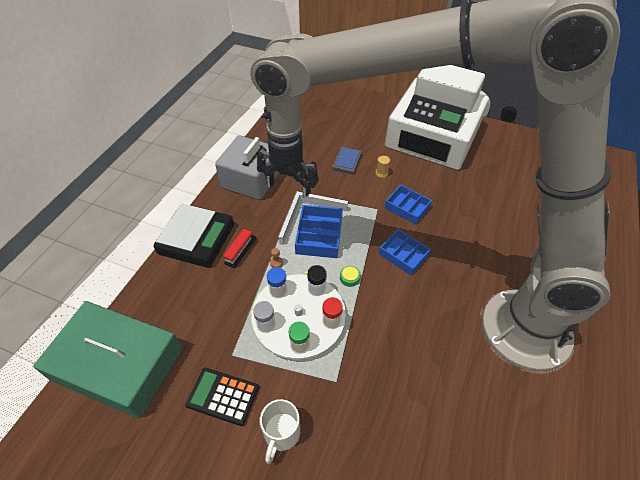

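The large tray is on the plate at (277,278) in the scene view. The two smaller look-alike trays, at (271,212) and (200,222), are off the plate. The red-lidded pot is at (391,210); the other pots are black, blue, grey and green, and the red stapler at (345,335) isn't a pot. Next I'll raise the wrist camera for a better measurement.

Call:
{"name": "drive_tool", "arguments": {
  "deltas": "1 0 -0.015 -0.035 0;1 0 -0.015 -0.035 0;1 0 -0.015 -0.035 0;1 0 -0.015 -0.035 0;1 0 -0.015 -0.035 0;1 0 -0.015 -0.035 0;1 0 -0.01 0 0;1 0 0 0 0;1 0 0 0 0"
}}

```text
time_s: 1.75
eef_pos: [0.5498, -0.0, 0.4411]
ee_rot: [0.707, 0.707, 0.0, 0.0]
contact_force: [0.9, -0.6, 0.1]
finger_gap: 0.0853
gripper_force: 0.0
```

```bash
python3 - <<'E'
from h import *
print(arm.sense()['eef_pos'])
c=arm.get_calibration('wrist'); n='wrist'
im=arm.capture(n); cv2.imwrite('pics/w1.png',im)
print({k:np.round(v,3).tolist() for k,v in c.items()})
for th,z in [('tray',0.006),('station',0),('turntable',.024),('red_pot',.111),('fence_corner',.006),('tray_home',.006),('front',.111),('stamp',.006),('moistener',.006)]:
    for r in arm.mark_of(n,th)[:3]:
        print(th,round(r['confidence'],2),np.round(r['xy'],1),np.round(px2w(c,*r['xy'],z),3))
E
```

```text
[ 5.49814148e-01 -5.06281393e-06  4.41135144e-01]
{'fov_y': 68.168, 'cx': 320.453, 'cy': 241.725, 'R': [[1.0, -0.0, -0.0], [-0.0, -0.959, 0.282], [-0.0, -0.282, -0.959]], 't': [-0.549, -0.096, 0.581]}
tray 0.78 [237.  340.5] [ 0.395 -0.289  0.006]
tray 0.67 [350.2 226.3] [ 0.599 -0.071  0.006]
tray 0.62 [333.2 164.5] [0.569 0.03  0.006]
station 0.91 [330.  165.6] [0.565 0.028 0.   ]
station 0.28 [349.  227.6] [ 0.598 -0.075  0.   ]
turntable 0.69 [312.9  45.2] [0.538 0.197 0.024]
red_pot 0.81 [240.3  37. ] [0.454 0.186 0.111]
red_pot 0.19 [466.9 145.2] [0.738 0.062 0.111]
fence_corner 0.89 [407.6 280.6] [ 0.702 -0.169  0.006]
fence_corner 0.38 [269.5 165.4] [0.468 0.029 0.006]
front 0.94 [324.9 100.8] [0.555 0.116 0.111]
front 0.36 [359.8 394. ] [ 0.612 -0.32   0.111]
stamp 0.86 [395.7 141.8] [0.667 0.065 0.006]
moistener 0.69 [268.5 164.6] [0.466 0.03  0.006]
moistener 0.69 [330.8 164.5] [0.566 0.03  0.006]
```

View pics/w1.png

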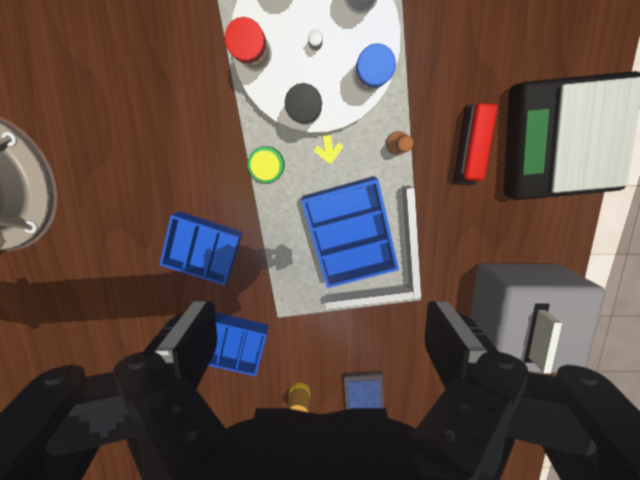

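The wrist view shows the large tray with its rim corners at about (303,198), (378,178), (398,270) and (327,287). The fence corner is near (415,295) and the arrow near (329,150), pointing at the tray. The red lid is at (245,39). I'll rectify this view for a precise fit.

```bash
cat >> h.py <<'E'
def rect(im,cal,z,x0,x1,y0,y1,s=2500):
    # ortho view: columns = x, rows = -y
    X,Y=np.meshgrid(np.arange(x0,x1,1/s),np.arange(y1,y0,-1/s))
    f=240/np.tan(np.radians(cal['fov_y'])/2)
    P=np.stack([X,Y,np.full_like(X,z)],-1)@np.array(cal['R']).T+np.array(cal['t'])
    return cv2.remap(im,(P[...,0]/P[...,2]*f+cal['cx']).astype(np.float32),(P[...,1]/P[...,2]*f+cal['cy']).astype(np.float32),cv2.INTER_LINEAR)
E
python3 - <<'E'
from h import *
c=arm.get_calibration('wrist'); im=cv2.imread('pics/w1.png')
f=lambda z:np.array([px2w(c,u,v,z)[:2] for u,v in [(303,198),(378,178),(398,270),(327,287)]])
P=f(.051);print('tray rim',P.round(3).tolist(),P.mean(0).round(4),[np.linalg.norm(P[i]-P[(i+1)%4]).round(3) for i in range(4)])
A=rect(im,c,.051,.48,.72,-.2,.04); B=rect(im,c,.006,.45,.73,-.22,.04,2142)
out=np.hstack([A[:600,:400*2],]) 
cv2.imwrite('pics/rA.png',cv2.resize(np.hstack([A,cv2.resize(B,(int(B.shape[1]*A.shape[0]/B.shape[0]),A.shape[0]))]),(800,400)))
print(A.shape,B.shape)
hsv=cv2.cvtColor(A,cv2.COLOR_BGR2HSV)
m=cv2.inRange(hsv,(105,150,60),(125,255,255)); 
k=max(cv2.findContours(cv2.morphologyEx(m,cv2.MORPH_CLOSE,np.ones((9,9))),0,2)[0],key=cv2.contourArea)
r=cv2.minAreaRect(k); print(r[0][0]/2500+.48,.04-r[0][1]/2500,np.array(r[1])/2500,r[2])
E
```

```text
tray rim [[0.523, -0.016], [0.635, 0.014], [0.673, -0.132], [0.56, -0.162]] [ 0.5975 -0.074 ] [np.float64(0.116), np.float64(0.151), np.float64(0.117), np.float64(0.15)]
(600, 600, 3) (557, 600, 3)
0.5958995849609374 -0.07342421874999999 [0.15060876 0.11795437] 74.52867126464844
```

View pics/rA.png

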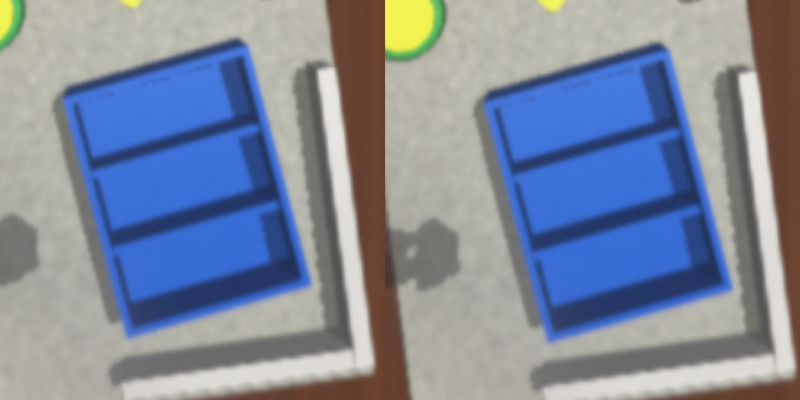

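```bash
python3 - <<'E'
from h import *
from scipy.optimize import least_squares
c=arm.get_calibration('wrist'); im=cv2.imread('pics/w1.png')
p=lambda u,v,z:px2w(c,u,v,z)[:2].round(4)
for q in [(278,317,.006),(421,298,0.006),(222,20,.006),(404,20,.006)]: print(q,p(*q))
# detect plate left edge by gradient along rows of rectified view
B=rect(im,c,.006,.38,.60,-.2,.24,2000); hsv=cv2.cvtColor(B,cv2.COLOR_BGR2HSV)
m=cv2.inRange(hsv,(0,0,90),(180,70,255)); m=cv2.morphologyEx(m,cv2.MORPH_OPEN,np.ones((7,7)))
pts=[]
for r in range(0,B.shape[0],4):
    j=np.flatnonzero(m[r,:]); 
    if len(j): pts.append((.38+j[0]/2000,.24-r/2000))
pts=np.array(pts); 
l=None
rng=np.random.default_rng(0);best=0
for _ in range(500):
    a,b=pts[rng.choice(len(pts),2,False)]
    if abs(a[1]-b[1])<.1: continue
    n=np.array([-(b-a)[1],(b-a)[0]])/np.linalg.norm(b-a); i=abs((pts-a)@n)<.0012
    if i.sum()>best: best=i.sum();l=pts[i]
v=cv2.fitLine(l.astype(np.float32),cv2.DIST_L2,0,.01,.01).ravel(); print('left edge',best,len(pts),v, 'yaw',np.arctan2(v[0],-v[1]) if v[1]<0 else np.arctan2(-v[0],v[1]))
S={'axis':((0,.165),[(.54,.195),(.548,.208),(.538,.197)]),'corner':((.11,-.225),[(.703,-.176),(.711,-.163),(.702,-.169)]),'st':((0,0),[(.564,.033),(.563,.038),(.565,.028)]),'front':((0,.08),[(.555,.117),(.555,.116)]),'home':((.05,-.15),[(.635,-.111),(.641,-.104)])}
def res(q,w=1):
    C,s=np.cos(q[2]),np.sin(q[2]);R=np.array([[C,-s],[s,C]])
    r=[]
    for a,b in S.values():
        for o in b: r+=list((R@np.array(a)+q[:2]-o))
    n=R@np.array([-1,0]); ref=R@np.array([-.13,.02])+q[:2]
    r+=list(3*np.array([(np.array([v[2],v[3]])+t*v[:2]-ref)@n for t in (-.15,0,.15)]))
    return r
s=least_squares(res,[.56,.03,.14]);print(s.x,np.sqrt(np.mean(s.fun**2)))
E
```

```text
(278, 317, 0.006) [ 0.4719 -0.2403]
(421, 298, 0.006) [ 0.7279 -0.2026]
(222, 20, 0.006) [0.4077 0.2335]
(404, 20, 0.006) [0.6688 0.2333]
left edge 189 220 [ 0.1321319  -0.99123216  0.43573016  0.00835979] yaw 0.13251944
[0.56391097 0.03571427 0.13767019] 0.0042030872648430575
```

Call:
{"name": "drive_tool", "arguments": {
  "deltas": "1 -0.03 -0.003 0.035 0;1 -0.03 -0.003 0.035 0;1 -0.029 -0.002 0.035 0;1 0 0 0.035 -0.09;1 0 0 0.035 -0.09;1 0 0 0.035 -0.085;1 0 0 0.035 0;1 0 0 0.03 0;1 0 0 0.03 0;1 0 0 0 0;1 0 0 0 0"
}}

```text
time_s: 3.17
eef_pos: [0.5419, -0.0806, 0.1453]
ee_rot: [0.607, 0.794, -0.001, -0.001]
contact_force: [-0.6, -0.6, 0.8]
finger_gap: 0.0853
gripper_force: 0.0
```

```bash
python3 - <<'E'
from h import *
s=arm.sense();print(s['eef_pos'],s['ee_rot'])
c=arm.get_calibration('wrist')
im=arm.capture('wrist')
# project planned wall-grip frame
t=np.array([.597,-.074]);a=.265;R=np.array([[np.cos(a),-np.sin(a)],[np.sin(a),np.cos(a)]])
for q in [(-.06,.075),(.06,.075),(.06,-.075),(-.06,-.075),(-.0575,0)]:
    w=R@np.array(q)+t; u=w2px(c,[*w,.051]); print(q,np.round(u)); cv2.circle(im,tuple(int(k) for k in u),4,(0,0,255),1)
cv2.imwrite('pics/w2.png',im)
E
```

```text
[ 0.54188194 -0.08059602  0.14525356] [ 0.60749268  0.79432373 -0.00088002 -0.00129937]
(-0.06, 0.075) [314. 146.]
(0.06, 0.075) [500. 146.]
(0.06, -0.075) [472. 349.]
(-0.06, -0.075) [315. 349.]
(-0.0575, 0) [318. 256.]
```

View pics/w2.png

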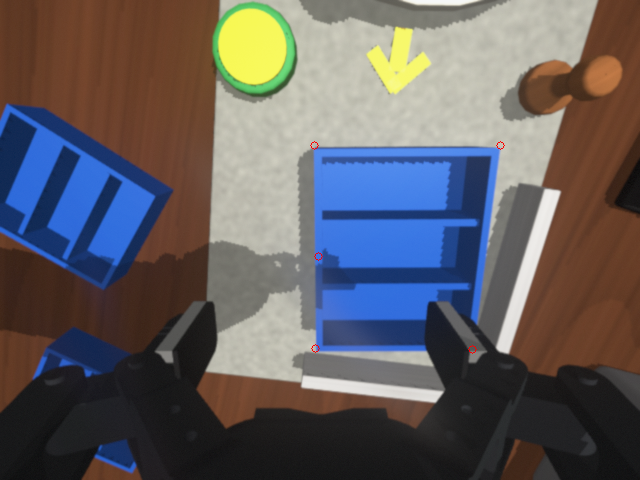

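The tray's rim lies within about 2 mm of the projected corners, and it is the large one. The middle compartment spans rows 216–286, so I can straddle the near wall at (318,254).

Call:
{"name": "drive_tool", "arguments": {
  "deltas": "1 -0.007 -0.001 0.035 0;1 0 0 0.035 0;1 0 0 0.03 0;1 0 0 0.014 0;1 0 0 0.01 0;1 0 0 0 0;-1 0 0 0 0;-1 0 0 0 0;-1 0 0 0 0;-1 0 0 0 0;-1 0 0 0 0;-1 0 0 0 0"
}}

```text
time_s: 4.22
eef_pos: [0.544, -0.0877, 0.0226]
ee_rot: [0.607, 0.794, 0.0, 0.0]
contact_force: [-0.8, 0.1, 0.2]
finger_gap: 0.0122
gripper_force: 0.0
```

Call:
{"name": "drive_tool", "arguments": {
  "deltas": "-1 0 0 0 0;-1 0 0 0 0;-1 0 0 0 0;-1 0 0 0 0"
}}

```text
time_s: 4.55
eef_pos: [0.5437, -0.0877, 0.0226]
ee_rot: [0.607, 0.794, 0.0, 0.0]
contact_force: [-1.0, 0.2, 5.4]
finger_gap: 0.0041
gripper_force: 60.2
```

Call:
{"name": "drive_tool", "arguments": {
  "deltas": "-1 0 0 0 0.045;-1 0 0 0 0.045;-1 0 0 0 0.04;-1 -0.005 0.005 0 0;-1 -0.005 0.005 0 0;-1 -0.005 0.005 0 0;-1 -0.005 0.005 0 0;-1 -0.004 0.004 0 0;-1 -0.001 0.001 0 0;-1 0 0 0 0;-1 0 0 0 0"
}}

```text
time_s: 5.47
eef_pos: [0.5721, -0.1085, 0.0226]
ee_rot: [0.657, 0.753, 0.0, -0.0]
contact_force: [-1.5, 0.8, 5.5]
finger_gap: 0.004
gripper_force: 60.3
```

Call:
{"name": "drive_tool", "arguments": {
  "deltas": "-1 0 0.003 0 0;-1 0 0.002 0 0;-1 0 0.002 0 0;-1 0 0 0 0"
}}

```text
time_s: 5.8
eef_pos: [0.5768, -0.1085, 0.0226]
ee_rot: [0.658, 0.753, -0.001, -0.002]
contact_force: [-6.5, 0.3, 10.6]
finger_gap: 0.0039
gripper_force: 61.0
```

Call:
{"name": "drive_tool", "arguments": {
  "deltas": "-1 -0.003 0 0 0;-1 -0.003 0 0 0;-1 -0.002 0 0 0;-1 0 0 0 0;-1 0 0 0 0"
}}

```text
time_s: 6.22
eef_pos: [0.5764, -0.1093, 0.0225]
ee_rot: [0.656, 0.754, 0.0, -0.006]
contact_force: [-11.9, 12.0, 17.6]
finger_gap: 0.0034
gripper_force: 62.0
```

Call:
{"name": "drive_tool", "arguments": {
  "deltas": "-1 -0.002 0.001 0 0;-1 -0.002 0.001 0 0;-1 0 0.001 0 0;-1 0 0 0 0;-1 0 0 0 0"
}}

```text
time_s: 6.63
eef_pos: [0.5763, -0.1093, 0.0225]
ee_rot: [0.656, 0.755, -0.001, -0.011]
contact_force: [-20.1, 18.6, 26.7]
finger_gap: 0.0042
gripper_force: 63.5
```

```bash
python3 - <<'E'
from h import *
s=arm.sense();print(s['eef_pos'],s['ee_rot'],s['contact_force'],s['wrist_torque'])
c=arm.get_calibration('wrist')
im=arm.capture('wrist');cv2.imwrite('pics/w3.png',im)
E
```

```text
[ 0.5762874  -0.10929957  0.02250643] [ 6.55890400e-01  7.54778252e-01 -6.25232477e-04 -1.08251123e-02] [-20.09449191  18.64103424  26.6720866 ] [3.25185152 3.38118308 0.00508484]
```

View pics/w3.png

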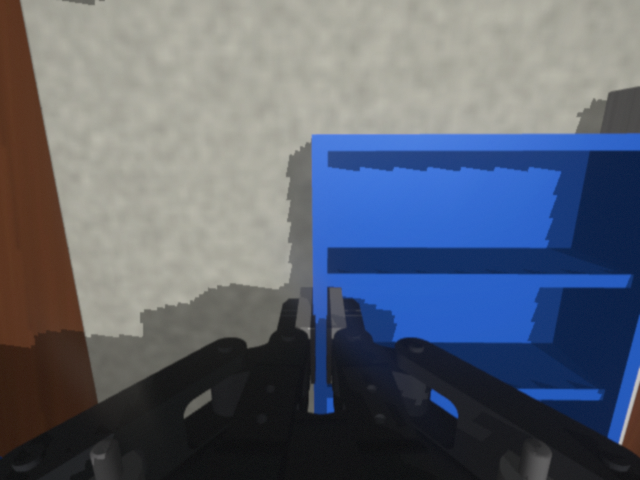

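Call:
{"name": "drive_tool", "arguments": {
  "deltas": "-1 0.006 -0.004 0 0;-1 0 0 0 0;1 0 0 0 0;1 0 0 0 0;1 0 0 0 0;1 0 0 -0.01 0;1 0 0 -0.03 0;1 0 0 -0.04 0;1 0 0 -0.04 0;1 0 0.0 -0.04 0;1 0 0 -0.04 0;1 0 0 0 0"
}}

```text
time_s: 7.68
eef_pos: [0.5839, -0.116, 0.2322]
ee_rot: [0.658, 0.753, 0.005, 0.007]
contact_force: [1.9, -0.1, 1.7]
finger_gap: 0.0853
gripper_force: 0.0
```

Call:
{"name": "drive_tool", "arguments": {
  "deltas": "1 0.02 0.02 -0.02 0;1 0.02 0.02 -0.02 0;1 0 0 0 0;1 0 0 0 0"
}}

```text
time_s: 8.02
eef_pos: [0.6144, -0.0675, 0.2636]
ee_rot: [0.657, 0.754, 0.001, 0.001]
contact_force: [-0.3, -0.2, -0.7]
finger_gap: 0.0855
gripper_force: 0.0
```

```bash
python3 - <<'E'
from h import *
s=arm.sense();print(s['eef_pos'],s['ee_rot'],s['contact_force'])
c=arm.get_calibration('wrist')
im=arm.capture('wrist');cv2.imwrite('pics/w4.png',im)
np.save('c4.npy',c,allow_pickle=True)
A=rect(im,c,.051,.48,.74,-.22,.04,3000); cv2.imwrite('pics/w4r.png',A[:600])
B=cv2.resize(A[:,:],(600,600));
cv2.imwrite('pics/w4r.png',B)
hsv=cv2.cvtColor(A,cv2.COLOR_BGR2HSV)
m=cv2.morphologyEx(cv2.inRange(hsv,(105,150,60),(125,255,255)),cv2.MORPH_CLOSE,np.ones((9,9)))
k=max(cv2.findContours(m,0,2)[0],key=cv2.contourArea);r=cv2.minAreaRect(k)
print(r[0][0]/3000+.48,.04-r[0][1]/3000,np.array(r[1])/3000,r[2])
E
```

```text
[ 0.61441705 -0.06752995  0.26363757] [0.65661704 0.75422212 0.00125975 0.00120896] [-0.34451295 -0.2110342  -0.68328838]
0.6320266825358073 -0.10251999918619792 [0.1505666  0.11841681] 81.8698959350586
```

View pics/w4r.png

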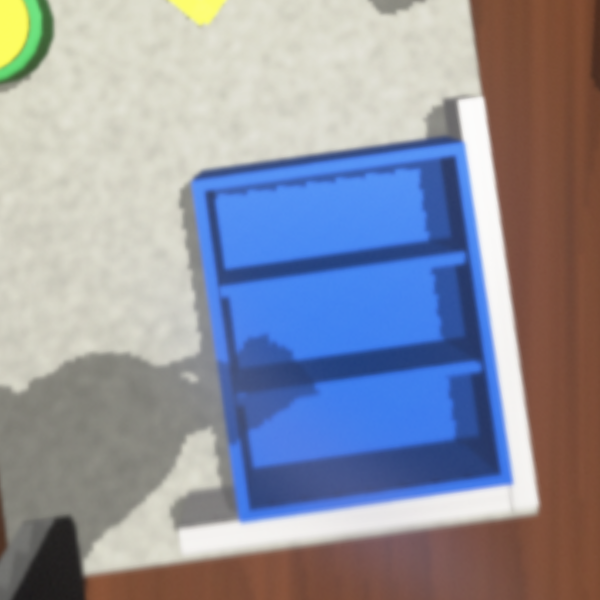

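The tray looks square. The back rail is close to flush, but the visible thickness of the side rail suggests a gap of about 4 mm in y. I'll push the +y wall with closed fingers.

Call:
{"name": "drive_tool", "arguments": {
  "deltas": "-1 0.032 0.007 0 0;-1 0.032 0.007 0 0;-1 0 0 0.03 0;-1 0 0 0.03 0;-1 0 0 0.03 0;-1 0 0 0.03 0;-1 0 0 0.02 0;-1 0 0 0.02 0;-1 0 0 0.02 0;-1 0 0 0.02 0;-1 0 0 0.02 0;-1 0 0 0.013 0"
}}

```text
time_s: 9.07
eef_pos: [0.6156, -0.006, 0.0263]
ee_rot: [0.659, 0.752, -0.002, -0.001]
contact_force: [0.1, -0.2, 0.2]
finger_gap: 0.0
gripper_force: 0.0
```

Call:
{"name": "drive_tool", "arguments": {
  "deltas": "-1 0 0 0 0;-1 -0.005 0 0 0;-1 -0.004 0 0 0;-1 -0.003 0 0 0;-1 -0.003 0 0 0;-1 0 0 0 0"
}}

```text
time_s: 9.57
eef_pos: [0.6211, -0.0197, 0.0303]
ee_rot: [0.658, 0.753, 0.001, 0.001]
contact_force: [0.1, 0.0, 0.8]
finger_gap: 0.0006
gripper_force: 0.0
```

Call:
{"name": "drive_tool", "arguments": {
  "deltas": "-1 -0.003 0 0 0;-1 -0.003 0 0 0;-1 0 0 0 0"
}}

```text
time_s: 9.82
eef_pos: [0.6216, -0.0232, 0.0297]
ee_rot: [0.658, 0.753, 0.001, -0.0]
contact_force: [-1.0, 3.8, 2.3]
finger_gap: 0.0001
gripper_force: 1.8
```

Call:
{"name": "drive_tool", "arguments": {
  "deltas": "-1 -0.003 0 0 0;-1 0 0 0 0;-1 0 0 0 0"
}}

```text
time_s: 10.07
eef_pos: [0.6221, -0.0234, 0.0297]
ee_rot: [0.657, 0.754, 0.002, -0.001]
contact_force: [0.5, 7.9, 3.4]
finger_gap: -0.0003
gripper_force: 3.8
```

Call:
{"name": "drive_tool", "arguments": {
  "deltas": "-1 -0.003 0 0 0;-1 0 0 0 0;-1 0 0 0 0"
}}

```text
time_s: 10.32
eef_pos: [0.6221, -0.0234, 0.0298]
ee_rot: [0.656, 0.755, 0.003, -0.002]
contact_force: [-1.8, 11.7, 4.5]
finger_gap: 0.0004
gripper_force: 5.9
```

Call:
{"name": "drive_tool", "arguments": {
  "deltas": "-1 -0.003 0 0 0;-1 -0.002 0 0 0;-1 0 0 0 0;-1 0 0 0 0"
}}

```text
time_s: 10.65
eef_pos: [0.6221, -0.0234, 0.0298]
ee_rot: [0.655, 0.755, 0.004, -0.005]
contact_force: [-3.6, 18.7, 7.1]
finger_gap: 0.0002
gripper_force: 9.5
```

Call:
{"name": "drive_tool", "arguments": {
  "deltas": "-1 0.02 0 0 0;-1 0 0 -0.035 0;-1 0 0 -0.035 0;-1 -0.037 -0.034 0 0;-1 -0.037 -0.034 0 0;-1 -0.029 -0.026 0 0;-1 0 0 0 0;-1 0 0 0.035 0;-1 0 0 0.03 0;-1 0 0 0 0;-1 0 0 0 0"
}}

```text
time_s: 11.57
eef_pos: [0.5486, -0.1167, 0.0329]
ee_rot: [0.658, 0.753, -0.001, -0.002]
contact_force: [-0.3, -0.4, 0.2]
finger_gap: -0.0002
gripper_force: 0.0
```

Call:
{"name": "drive_tool", "arguments": {
  "deltas": "-1 0 0.004 0 0;-1 0 0.004 0 0;-1 0 0.004 0 0;-1 0 0 0 0"
}}

```text
time_s: 11.9
eef_pos: [0.5616, -0.1153, 0.0353]
ee_rot: [0.658, 0.753, -0.001, -0.001]
contact_force: [-4.8, -0.3, 2.7]
finger_gap: -0.0004
gripper_force: 2.2
```

Call:
{"name": "drive_tool", "arguments": {
  "deltas": "-1 0 0.004 0 0;-1 0 0.004 0 0;-1 0 0.004 0 0;-1 0 0 0 0"
}}

```text
time_s: 12.23
eef_pos: [0.5617, -0.1154, 0.0337]
ee_rot: [0.659, 0.752, -0.009, -0.01]
contact_force: [-25.9, -1.2, 20.2]
finger_gap: -0.0004
gripper_force: 13.0
```

Call:
{"name": "drive_tool", "arguments": {
  "deltas": "-1 0 -0.03 0 0;1 0 -0.005 -0.04 0;1 0 0 -0.04 0;1 0 0 -0.04 0;1 0.039 -0.003 -0.04 0;1 0.039 -0.004 -0.04 0;1 0.039 -0.004 0 0;1 0.039 -0.004 0 0;1 0.039 -0.004 0 0;1 0.039 -0.004 0 0;1 0.039 -0.004 0 0;1 0.038 -0.003 0 0"
}}

```text
time_s: 13.23
eef_pos: [0.4722, 0.1691, 0.2156]
ee_rot: [0.658, 0.753, 0.002, 0.001]
contact_force: [0.7, 0.3, 1.0]
finger_gap: 0.0855
gripper_force: 0.0
```

Call:
{"name": "drive_tool", "arguments": {
  "deltas": "1 0 0 0 0.12;1 0 0 0 0.12;1 0 0 0 0.12;1 0 0 0 0.12;1 0 0 0 0.12;1 0 0 0 0.12;1 0 0 0 0.12;1 0 0 0 0.12;1 0 0 0 0.12;1 0 0 0 0.12;1 0 0 0 0.12;1 0 0 0 0.12"
}}

```text
time_s: 14.23
eef_pos: [0.4731, 0.1673, 0.2153]
ee_rot: [0.992, 0.13, 0.002, -0.0]
contact_force: [0.7, -0.8, 0.6]
finger_gap: 0.0855
gripper_force: 0.0
```

```bash
python3 - <<'E'
from h import *
from scipy.spatial.transform import Rotation as Ro
s=arm.sense();print(s['eef_pos'],s['joint_positions'].round(2)); M=Ro.from_quat(s['ee_rot']).as_matrix(); print('tool y yaw',np.degrees(np.arctan2(M[1,1],M[0,1])))
C=arm.get_calibration('wrist'); im=arm.capture('wrist');cv2.imwrite('pics/w5.png',im)
for n,c in [('wrist',C),('scene',arm.get_calibration('scene'))]:
    if n=='scene': im=arm.capture(n);cv2.imwrite('pics/s5.png',im)
    h=cv2.cvtColor(im,cv2.COLOR_BGR2HSV)
    m=cv2.inRange(h,(0,170,90),(6,255,255))|cv2.inRange(h,(174,170,90),(180,255,255))
    for k in sorted(cv2.findContours(m,0,2)[0],key=cv2.contourArea)[-3:]:
        x,y,w,hh=cv2.boundingRect(k); print(n,'red',cv2.contourArea(k),x,y,w,hh)
    for th,z in [('red_pot',.111),('turntable',.024),('front',.111),('tray',.006),('tray_home',.006)]:
        for r in arm.mark_of(n,th)[:2]: print(th,round(r['confidence'],2),np.round(r['xy'],1),np.round(px2w(c,*r['xy'],z),4))
E
```

```text
[0.47305217 0.16730174 0.21527943] [-0.45  0.15  0.02  1.91 -0.    1.09 -1.73]
tool y yaw -75.0902033612849
wrist red 0.0 286 257 1 1
wrist red 2026.0 262 223 62 58
red_pot 0.8 [291.2 251.7] [0.4588 0.1861 0.111 ]
turntable 0.94 [308.  136.5] [0.54   0.1972 0.024 ]
front 0.88 [430.1 149.4] [0.5535 0.1125 0.111 ]
tray 0.77 [518.6 369.4] [ 0.3524 -0.1013  0.006 ]
tray 0.51 [ 28.  140.8] [0.4673 0.4556 0.006 ]
scene red 296.5 381 199 22 19
scene red 836.5 316 326 59 17
red_pot 0.63 [341.8 301.4] [0.7714 0.0583 0.111 ]
red_pot 0.56 [390.3 205.1] [0.4655 0.1809 0.111 ]
turntable 0.65 [395.3 255.6] [0.5431 0.1902 0.024 ]
front 0.76 [360.3 229.3] [0.5562 0.1058 0.111 ]
tray 0.89 [275.8 217.4] [ 0.3631 -0.0981  0.006 ]
tray 0.86 [259.7 295.6] [ 0.6492 -0.1124  0.006 ]
```

View pics/w5.png

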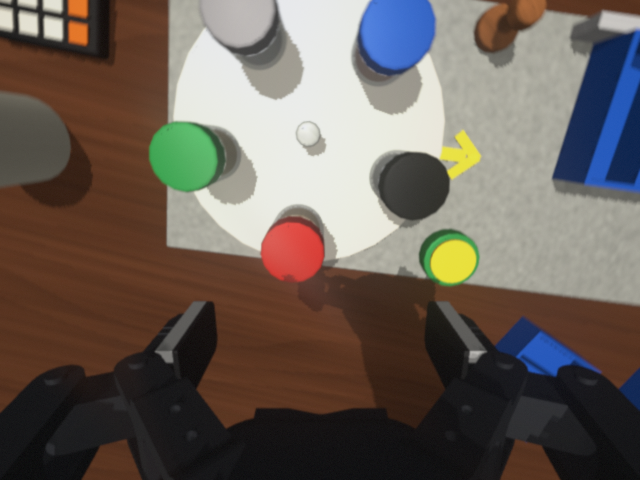

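The red lid is centred at (293,250), the stub top at (308,133) and the arrow tip at (481,157); the black lid is nearest the front. No look-alike carousel is in view.

```bash
python3 - <<'E'
from h import *
c=arm.get_calibration('wrist'); im=cv2.imread('pics/w5.png'); h=cv2.cvtColor(im,cv2.COLOR_BGR2HSV)
A={}
def lid(m):
    k=max(cv2.findContours(m,0,2)[0],key=cv2.contourArea); return np.mean([p[0] for p in cv2.convexHull(k)],0),cv2.boundingRect(k)
m=(cv2.inRange(h,(0,150,60),(8,255,255))|cv2.inRange(h,(172,150,60),(180,255,255))); m[320:]=0
print('red',lid(m),px2w(c,293,249,.111))
y=cv2.inRange(h,(26,150,120),(34,255,255)); y[200:]=0; k=max(cv2.findContours(y,0,2)[0],key=cv2.contourArea)
P=np.array([px2w(c,*p[0],.006)[:2] for p in k.astype(float)])
print('arrow box',P.min(0),P.max(0),'mean',P.mean(0))
ax=px2w(c,308,133,.054)[:2]; tip=px2w(c,481,157,.006)[:2]; red=px2w(c,293,249,.111)[:2]
d=lambda v:np.degrees(np.arctan2(v[1],v[0]))
print('axis',ax,'tip',tip,'red',red,np.linalg.norm(red-ax),d(red-ax)%360,d(tip-ax)%360)
q=np.array([.5418,.1995]); print(np.linalg.norm(red-q),d(red-q)%360)
E
```

```text
red (array([291.42424242, 251.54545455]), (261, 221, 63, 62)) [0.46039975 0.18450791 0.111     ]
arrow box [0.53804187 0.03352505] [0.58153534 0.07010863] mean [0.56060237 0.05160736]
axis [0.54128411 0.19641218] tip [0.56374711 0.03182155] red [0.46039975 0.18450791] 0.08175568178164419 188.37248095999587 277.7715968774292
0.08276933718452809 190.43564370705147
```

Call:
{"name": "drive_tool", "arguments": {
  "deltas": "1 0 0 0 0.098;1 -0.011 -0.019 0 0;1 0 0 0 0;1 0 0 0.04 0;1 0 0 0.035 0;1 0 0 0.03 0;1 0 0 0.018 0;1 0 0 0.01 0;1 0 0 0 0;-1 0 0 0 0;-1 0 0 0 0;-1 0 0 0 0"
}}

```text
time_s: 15.83
eef_pos: [0.4595, 0.1842, 0.0822]
ee_rot: [0.996, 0.084, 0.002, -0.001]
contact_force: [0.1, 0.1, 0.0]
finger_gap: 0.0514
gripper_force: 0.0
```

Call:
{"name": "drive_tool", "arguments": {
  "deltas": "-1 0 0 0 0;-1 0 0 0 0;-1 0 0 0 0;-1 0 0 0 0;-1 0 0 0 0"
}}

```text
time_s: 16.25
eef_pos: [0.4594, 0.1844, 0.0826]
ee_rot: [0.996, 0.084, 0.002, -0.001]
contact_force: [-0.8, -0.1, 5.2]
finger_gap: 0.0462
gripper_force: 61.1
```

Call:
{"name": "drive_tool", "arguments": {
  "deltas": "-1 0.0002 0.0059 0 -0.07;-1 0.0002 0.0059 0 -0.07;-1 0.0002 0.0059 0 -0.07;-1 0.0002 0.0059 0 -0.07;-1 0.0002 0.0059 0 -0.07;-1 0.0002 0.0059 0 -0.07;-1 0.0002 0.0059 0 -0.07;-1 0.0002 0.0059 0 -0.07;-1 0.0002 0.0059 0 -0.07;-1 0.0002 0.0059 0 -0.07;-1 0.0002 0.0059 0 -0.07;-1 0 0 0 0"
}}

```text
time_s: 17.25
eef_pos: [0.492, 0.1296, 0.0826]
ee_rot: [0.891, 0.453, 0.0, -0.0]
contact_force: [-3.0, -1.1, 9.3]
finger_gap: 0.0465
gripper_force: 62.0
```

```bash
python3 - <<'E'
from h import *
p=arm.sense()['eef_pos'][:2]
for q in [(.5414,.197),(.5418,.1995)]:
    v=p-q; print(np.linalg.norm(v),np.degrees(np.arctan2(v[1],v[0]))%360)
E
```

```text
0.08356002867416064 233.76432583143554
0.08582072723909263 234.53554097896415
```

Call:
{"name": "drive_tool", "arguments": {
  "deltas": "-1 0.0002 0.0059 0 -0.07;-1 0.0002 0.0059 0 -0.07;-1 0.0002 0.0059 0 -0.07;-1 0.0002 0.0059 0 -0.07;-1 0.0002 0.0059 0 -0.07;-1 0.0002 0.0059 0 -0.07;-1 0.0002 0.0059 0 -0.07;-1 0.0002 0.0059 0 -0.07;-1 0.0002 0.0059 0 -0.07;-1 0.0002 0.0059 0 -0.07;-1 0.0002 0.0059 0 -0.07;-1 0 0 0 0"
}}

```text
time_s: 18.25
eef_pos: [0.5534, 0.1132, 0.0826]
ee_rot: [0.656, 0.755, -0.001, 0.001]
contact_force: [-3.8, -2.9, 9.5]
finger_gap: 0.0465
gripper_force: 62.1
```

Call:
{"name": "drive_tool", "arguments": {
  "deltas": "-1 0 0 0 0;-1 0 0 0 0;-1 0 0 0 0"
}}

```text
time_s: 18.5
eef_pos: [0.5531, 0.1132, 0.0826]
ee_rot: [0.657, 0.754, -0.0, 0.001]
contact_force: [-3.1, -1.8, 7.9]
finger_gap: 0.0466
gripper_force: 61.8
```

```bash
python3 - <<'E'
from h import *
s=arm.sense();p=s['eef_pos'][:2];print(s['contact_force'],s['wrist_torque'])
for q in [(.5414,.197),(.5418,.1995)]:
    v=p-q; print(np.linalg.norm(v),np.degrees(np.arctan2(v[1],v[0]))%360)
c=arm.get_calibration('wrist');im=arm.capture('wrist')
h=cv2.cvtColor(im,cv2.COLOR_BGR2HSV);y=cv2.inRange(h,(26,150,120),(34,255,255))
for k in cv2.findContours(y,0,2)[0]:
    if cv2.contourArea(k)>80: print('yellow',cv2.boundingRect(k),cv2.contourArea(k))
print(w2px(c,[.56375,.0318,.006]))
cv2.imwrite('pics/w6.png',im)
im=arm.capture('side');cv2.imwrite('pics/s6.png',cv2.resize(im[150:400,180:450],None,fx=2,fy=2))
E
```

```text
[-3.09649519 -1.76455908  7.87519109] [-0.37890268  0.89350391  0.27366029]
0.08461956803240216 277.94498288437575
0.08704344251503893 277.4567473250214
(np.float64(320.53590051119124), np.float64(361.28314689954124))
```

View pics/w6.png

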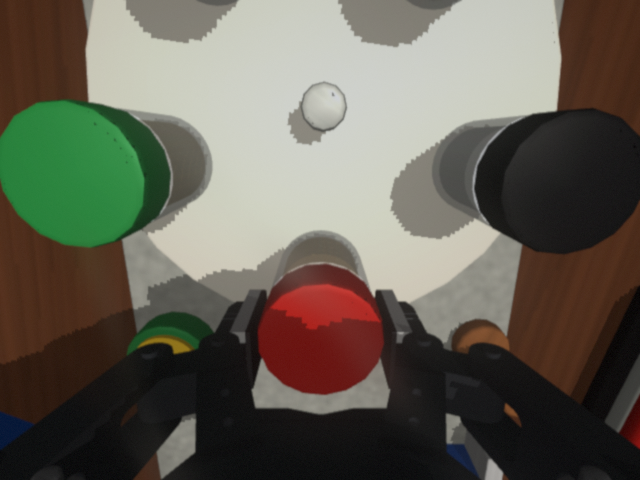

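View pics/s6.png

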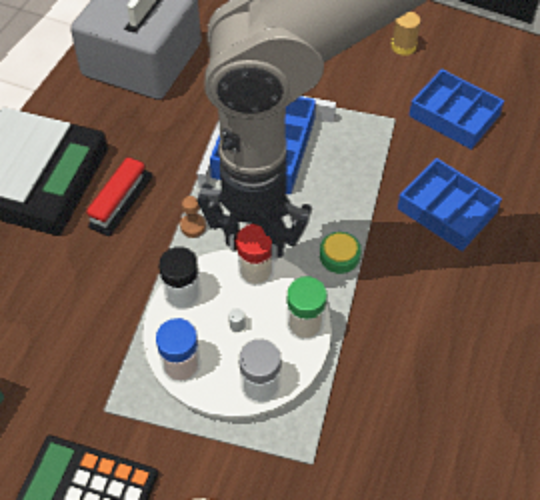

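The wrist view shows the red lid held at (321,330), in line with the stub at (324,106). In the side view the red pot faces the tray, and the stamp and moistener look undisturbed. Handing in.

```bash
python3 -c "
from workcell import arm
print(arm.sign_off())"
```

```text
the job is handed in; nothing more can be done
None
```

I pushed the tray against both rails until each push met a firm stop, turned the red pot to the arrow (about 2 mm off by my measurements), and handed the job in with the gripper still holding the pot at about 62 N; no verdict came back.

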